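# Wedge the retaining clip off the tube mixer's rod

## Task

Free the spring clip from the groove of the tube mixer's upright rod by sliding the forked wedge (its handle is pushed in under the low bridge shelf) in under it along the plate, and only when the wedge has raised it out of the groove take it by hand, lift it off the rod and lay it in the shallow metal parts tray. Leave the wedge resting flat on the mixer's plate, and leave the other things on the bench undisturbed.

Things in the scene. Friction and masses are not known exactly. Their poses are not given: they have to be found in the camera images.
- wedge_grip (a point): Forked wedge, 130 mm long, 120 to 200 g: black bar handle, two steel tines. This point: middle of the handle, 18 mm above the wedge's flat underside; x points to the tines' tips, z up. Handle 60 mm long (x -30..30 from here), 18 wide, 36 tall. At the start the handle lies under the bridge shelf; only the front 40 to 55 mm of the tines stick out: pinch them to draw it out.
- wedge_root (a point): Middle of the front face of the wedge's cross-block, at underside height, 42 mm ahead of the handle's middle; same axes. Block 13 mm long, 46 wide, 15 tall. From here two tines run 58 mm forward, each 8 wide, outer faces 46 apart, gap 30. They are 15 thick for 20 mm, then slope evenly down to 2 mm at the tips; underside flat throughout.
- wedge_tip (a point): Point on the wedge's underside midway between the tips of its tines, 100 mm ahead of the handle's middle; same axes.
- bridge_mouth (a point): Fixed aluminium bridge shelf, 110 mm wide, 120 deep, top at 48 mm, underside at 44 mm; on it a tip box (top at 105 mm, its front 65 mm back from the mouth). This point: on the bench, middle of the open mouth's edge. x points straight out of the mouth, the way the wedge is drawn out.
- rod_foot (a point): Tube mixer, fixed: white housing 160 x 160 mm, on it a round aluminium plate of radius 75 mm, flat top 46 mm above the bench, tube caps 5 mm high in its left and right rim. This point: on the plate's top, on the axis of the upright rod; z up. At the rod's foot a washer, 26 mm diameter, 4 mm high, on which the clip rests at the start.
- rod_top (a point): Top of the mixer's steel rod, on its axis, 34 mm above the plate. Rod 16 mm diameter with a groove (10 mm diameter) from 6 to 12 mm above the plate, whose upper edge is bevelled up to 15.5 mm.
- clip_mid (a point): Steel spring clip round the rod, 52 mm (y) x 24 (x) x 16 high, 60 g. This point: its centre, 8 mm above its underside, 12 mm above the plate while seated; z up. Two sprung jaws close along y into the groove, and stay within y 13 mm even when spread. At the ends (y 23..26) upright ears, 16 long in x, 16 high, outer faces 52 apart, to be pinched from above; fingers fit outside the tines.
- clip_front (a point): Middle of the clip's -x edge, at its underside, 12 mm from its centre. The wedge goes in from this side, along clip +x: one tine on each side of the rod, under the flat wings (y 14..26, underside 4 mm above the plate). Home, with the cross-block against this edge, it has raised the clip 11 mm; the jaws then grip the plain rod by friction and it stays. The push takes 8 to 20 N.
- jaw_left (a joint): Spread of the clip's +y jaw (m): 0 at rest in the groove or off the rod, about 0.003 on the plain rod; spring about 0.75 N per mm.
- jaw_right (a joint): The same for the -y jaw.
- tray_in (a point): Shallow square parts tray of white-painted metal, fixed, 120 x 120 mm outside, rim 14 mm high, wall 3 mm; this point is the middle of its inner floor, 3 mm above the bench.
- rack: Bystander: orange tube rack 75 x 115 x 26 mm with some tubes (to 43 mm), origin under its middle.
- blackrack: Bystander: black and white tube rack 80 x 110 x 47 mm, origin under its middle.
- marker: Bystander: marker pen 145 mm long, 12 thick, lying on the bench.
- spatula: Bystander: flat lab spatula 170 mm long, lying on the bench; not the wedge.
- washer: Bystander: steel spacer ring, 34 mm diameter, 6 mm high, lying on the bench.
Things that resemble listed ones, but are neither listed nor needed, are in the scene too. What is shaped like the part that bears clip_mid but red or yellow is not meant.

How it is judged:
On the way, in this order (a step that is already met when the one before it is completed fails the run):
1. the wedge, pushed in under the clip, has raised it out of the groove (at least 8 mm above its seat) while it is still on the rod and the fingers do not touch it (z of clip_mid in the frame of rod_foot between 0.02 and 0.028 m and horizontal distance between clip_mid and rod_foot below 0.005 m and horizontal distance between wedge_tip and rod_foot above 0.015 m and horizontal distance between wedge_grip and rod_foot below 0.085 m and z of wedge_tip in the frame of rod_foot below 0.008 m and contact force between the fingers and clip below 0.2 N), for 0.2 s.
2. the clip has been lifted clear of the rod (z of clip_mid in the frame of rod_foot above 0.043 m), for 0.1 s.
At the end, for the whole second after the job is handed in: The clip lies at rest on the floor of the parts tray (its centre within 45 mm of the tray's middle and less than 20 mm above its floor), and the wedge rests flat on the mixer's plate (handle's middle within 90 mm of the rod, level within 0.1 rad), both released (horizontal distance between clip_mid and tray_in below 0.045 m and z of clip_mid in the frame of tray_in between 0 and 0.02 m and linear speed of each of clip, wedge below 0.02 m/s and z of wedge_grip in the frame of rod_foot between 0.014 and 0.022 m and horizontal distance between wedge_grip and rod_foot below 0.09 m and angle between wedge_grip's own z axis and vertical below 0.1 rad); the robot touches nothing.
It fails at once if the fingers pull or push (over 3 N) at the clip while its jaws are still in the groove (contact force between the fingers and clip above 3 N and z of clip_mid in the frame of rod_foot below 0.0185 m and horizontal distance between clip_mid and rod_foot below 0.01 m).
It fails at once if a bystander is moved by more than 30 mm (distance of any of rack, blackrack, marker, spatula, washer from where it was at the start of the episode above 0.03 m).
It also fails if it takes over 64 s, if anything falls off the work surface, if the arm or the gripper's body presses on something with over 40 N, if the wrist force passes 120 N, or if a joint passes its speed limit or range.

## Robot

A 6-joint arm with a two-finger parallel gripper is mounted at the origin on the work surface. World frame = base frame: x ahead of the robot, y to its left, z up, the work surface at z = 0. Lengths are in m, angles in rad, forces in N, time in s.
With the tool pointing down it reaches from about 0.25 to 0.725 m from the base axis. Payload 4 kg.
Tool frame: the origin (TCP) lies on the centre line of the jaws, within the pads' length; the fingertips stand ahead of it and the grasp point (between the pads) lies 11 mm behind it (bot.tip_extent is the z of the fingertips in the tool frame, in m); z points along the fingers, y is the direction in which the jaws open and shut (so a half turn about z gives the same grasp; the last joint's range is limited). The gripper opens to 85 mm and grips with 20 to 120 N. Pads are 22 mm wide; open, the fingers measure 114 mm over their backs; the gripper's body (76 mm by 85 mm) begins 54 mm behind the grasp point. The pads swing forward as they close: fully open they stand 13 mm farther back than shut.
Start: joints at [-1.134, 0.241, 0.005, 1.335, 0, 1.571], TCP at [0.212, -0.453, 0.239] pointing down, gripper open.
Joint ranges: [-2.72, 2.72], [-1.05, 1.87], [-1.09, 1.28], [-1.99, 2.15], [-1.42, 1.44], [-3.14, 3.14]. Speed limits (rad/s): [2.79, 2.79, 3.14, 3.14, 3.14, 3.14].

## Interface

Orientations are given as a unit quaternion [x, y, z, w].
In Python, from workcell import bot gives the robot as it stands.
- The arm moves only by the shell command python3 -m jog 'ROWS'. ROWS is JSON, a list that holds one entry, the list of rows, each a list of 7 numbers: the shift along the world's x, y, z in m, then the turn, a rotation vector about the world's x, y, z in degrees, then the closure in counts, from 0 (fully open) to 255 (shut). In form: [[[tx, ty, tz, ax, ay, az, fingers], ...]]. A call has 1 to 10 rows; each row is the pose to reach, as a shift and turn from the pose commanded when the call began; what a row does not reach only later rows make up. A row lasts 1/12 s, in which the tool goes at most 41.7 mm and 7.16 degrees, less where a joint would pass 70% of its speed; a pose out of reach is approached as far as the arm can. A call with a gripper value outside its range is refused whole. The fingers move at their own pace and stop on an object; the grip force is fixed at half the most. Time passes only in rows, so rows that repeat a pose let the fingers close. It gives the time, the measured TCP pose, the force and the opening at its end, in the units of the state.
- bot.get_obs(): the state, without advancing time (a new reading comes with each control period).
- bot.camera(name): name is "scene" or "top" or "wrist"; returns the picture (420x560x3 uint8, blue, green, red); there is no depth.
- bot.camera_model(name): a dict with "K" (3x3 intrinsics, pixels), "k1" (the pictures are not rectified: a ray, as slopes to the right and down, at radius r is drawn at 1 + k1 r^2 times it, then the intrinsics apply), "T" (4x4, takes a point from camera to world coordinates). Camera axes: x right, y down, z forward; pixel columns grow to the right and rows downward; lengths in m; the calibration is good to about 2 mm. A picture is of the moment at which its call begins: read the wrist's pose just before it. camera_model takes no time and is no camera call; for the wrist camera it gives the pose at the moment of the call.
- bot.job_done(): hands the job in, once; it reports no verdict.
The state is a dict: "clock": time; "joint_pos": joint angles; "joint_vel": joint speeds; "tau": joint torques, N m; "eef_pos": TCP position; "tool_rot": TCP orientation; "ft_force": force on the tool from outside, world axes, zero at the start; "ft_torque": the same for the moment, N m; "grip_width": finger opening in m.
Only numpy, scipy, OpenCV 4.12 (cv2) and the standard library are available. Lean on these libraries where they do the work, as an engineer would, in place of code of your own. Each camera call takes 0.05 s, during which the arm holds its last target. There are 200 camera calls.

## Working session

There is one attempt and no reset: what is moved stays moved. The work goes in short steps, Python scripts to look and compute and a shell command to move; the robot and the scene stay as the last step left them, time stands still between calls to the robot, and variables do not carry over. Pictures are saved under pics/ and viewed, about 8 in all and at most 12, crops included, and the job is handed in when it is done.

```bash
mkdir -p pics; ls
cat > h.py <<'E'
import numpy as np, cv2
from workcell import bot
def ray(m,u,v):
    K=np.array(m["K"]);T=np.array(m["T"])
    xd=(u-K[0,2])/K[0,0];yd=(v-K[1,2])/K[1,1]
    x,y=xd,yd
    for _ in range(20):
        s=1+m["k1"]*(x*x+y*y);x,y=xd/s,yd/s
    d=T[:3,:3]@np.array([x,y,1.]);return T[:3,3],d/np.linalg.norm(d)
def onz(m,u,v,z):
    o,d=ray(m,u,v);return o+d*(z-o[2])/d[2]
def proj(m,p):
    K=np.array(m["K"]);T=np.array(m["T"]);c=T[:3,:3].T@(np.array(p)-T[:3,3])
    x,y=c[0]/c[2],c[1]/c[2];s=1+m["k1"]*(x*x+y*y)
    return np.array([K[0,0]*x*s+K[0,2],K[1,1]*y*s+K[1,2]])
def tri(rays):
    A=0;b=0
    for o,d in rays:
        P=np.eye(3)-np.outer(d,d);A=A+P;b=b+P@o
    p=np.linalg.solve(A,b);return p,[np.linalg.norm((np.eye(3)-np.outer(d,d))@(p-o)) for o,d in rays]
E
python3 - <<'E'
from h import *
import json
ms={}
for n in("scene","top","wrist"):
    m=bot.camera_model(n);im=bot.camera(n);cv2.imwrite(f"pics/{n}0.png",im)
    T=np.array(m["T"]);print(n,np.round(T[:3,3],3),np.round(T[:3,2],3),m["K"][0][0],m["k1"])
o=bot.get_obs();print({k:np.round(v,3) for k,v in o.items()},bot.tip_extent)
E
```

```text
pics
scene [0.933 0.168 0.763] [-0.451 -0.282 -0.847] 391.1150619422277 -0.0119691431153711
top [ 0.392 -0.054  0.966] [ 0.2   -0.017 -0.98 ] 395.8819995649287 -0.09640460635583042
wrist [ 0.282 -0.419  0.374] [-0.278 -0.127 -0.952] 376.1145178235794 -0.0678902963302569
{'clock': np.float64(0.15), 'joint_pos': array([-1.134,  0.241,  0.004,  1.335,  0.   ,  1.571]), 'joint_vel': array([-0.001, -0.001,  0.004,  0.001, -0.001, -0.   ]), 'tau': array([-1.0000e-03, -3.7263e+01,  2.5264e+01,  1.2000e-02, -0.0000e+00,
       -0.0000e+00]), 'eef_pos': array([ 0.211, -0.453,  0.239]), 'tool_rot': array([ 0.976,  0.217, -0.   , -0.001]), 'ft_force': array([0.389, 1.017, 0.153]), 'ft_torque': array([0.016, 0.004, 0.016]), 'grip_width': np.float64(0.086)} 0.008
```

View pics/top0.png

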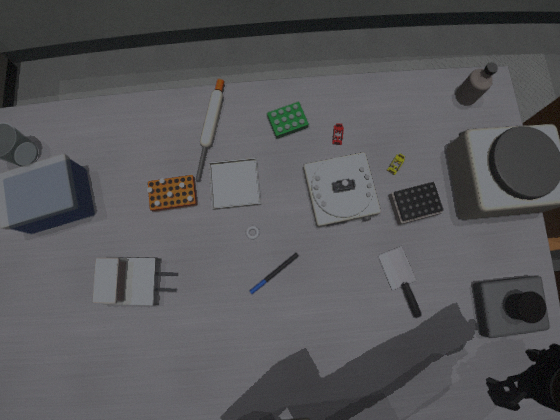

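View pics/scene0.png

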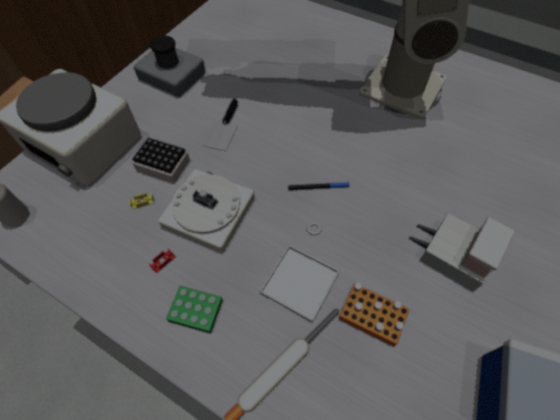

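The top view shows the mixer at about (343,187) with a dark clip on its rod. The tray is at (235,183). The bridge is at (128,281), with two tines at (158–178, 274–290) pointing right. The scene view shows the same things from behind. Next I'll enlarge both for exact pixels.

Run:
```python
from h import *
t=cv2.imread("pics/top0.png");s=cv2.imread("pics/scene0.png")
m=bot.camera_model("top")
for n,u,v,z in[("rod",344,184,.08),("tines",178,281,.01),("mouth",158,281,.048),("tray",235,184,.0)]:print(n,np.round(onz(m,u,v,z),3))
def c(im,x,y,w,h):
    return cv2.resize(im[y:y+h,x:x+w],(400,300),interpolation=cv2.INTER_CUBIC)
a=np.vstack([np.hstack([c(t,300,148,88,66+20)[:300],c(t,90,250,100,75)]),np.hstack([c(s,160,170,100,75),c(s,400,200,120,90)])])
cv2.imwrite("pics/crop1.png",np.clip(a*1.6,0,255).astype(np.uint8))
```

```text
rod [ 0.617 -0.221  0.08 ]
tines [0.431 0.19  0.01 ]
mouth [0.433 0.227 0.048]
tray [0.662 0.039 0.   ]
```

View pics/crop1.png

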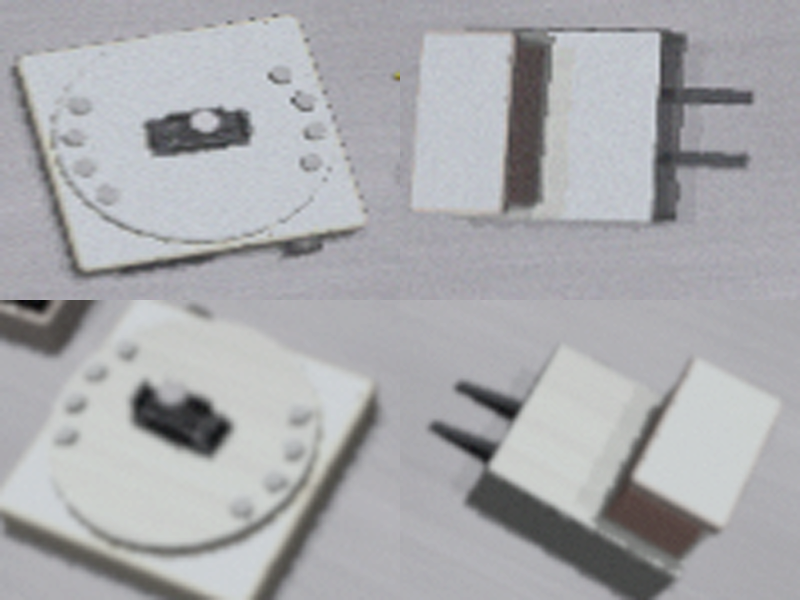

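```bash
R='[0.35,0.21,0.02,0,0,0,0]'; python3 -m jog '[[[0.35,0.21,0.02,0,0,0,0],[0.35,0.21,0.02,0,0,0,0],[0.35,0.21,0.02,0,0,0,0],[0.35,0.21,0.02,0,0,0,0],[0.35,0.21,0.02,0,0,0,0],[0.35,0.21,0.02,0,0,0,0],[0.35,0.21,0.02,0,0,0,0],[0.35,0.21,0.02,0,0,0,0],[0.35,0.21,0.02,0,0,0,0],[0.35,0.21,0.02,0,0,0,0]]]'
python3 -m jog '[[[0,0,0,0,0,0,0],[0,0,0,0,0,0,0],[0,0,0,0,0,0,0]]]'
python3 - <<'E'
from h import *
import pickle
m=bot.camera_model("wrist");cv2.imwrite("pics/w1.png",bot.camera("wrist"));pickle.dump(m,open("w1.pkl","wb"))
E
python3 -m jog '[[[0.08,-0.04,-0.02,0,0,0,0],[0.08,-0.04,-0.02,0,0,0,0],[0.08,-0.04,-0.02,0,0,0,0],[0.08,-0.04,-0.02,0,0,0,0],[0.08,-0.04,-0.02,0,0,0,0],[0.08,-0.04,-0.02,0,0,0,0]]]'
python3 - <<'E'
from h import *
import pickle
m=bot.camera_model("wrist");b=bot.camera("wrist");cv2.imwrite("pics/w2.png",b);pickle.dump(m,open("w2.pkl","wb"))
a=cv2.imread("pics/w1.png");cv2.imwrite("pics/w12.png",cv2.resize(np.clip(np.hstack([a,b])*1.5,0,255).astype(np.uint8),(800,300),interpolation=cv2.INTER_AREA))
E
```

```text
clock: 0.98
eef_pos: [0.5637, -0.2409, 0.2588]
tool_rot: [0.976, 0.217, -0.0, -0.0]
ft_force: [0.2, -1.0, 0.1]
grip_width: 0.0857
clock: 1.23
eef_pos: [0.561, -0.2429, 0.2585]
tool_rot: [0.976, 0.217, -0.001, -0.0]
ft_force: [-0.4, -0.2, -0.2]
grip_width: 0.0852
clock: 1.78
eef_pos: [0.6403, -0.2838, 0.2408]
tool_rot: [0.976, 0.216, 0.0, 0.0]
ft_force: [-0.6, -0.3, 0.1]
grip_width: 0.0858
```

View pics/w12.png

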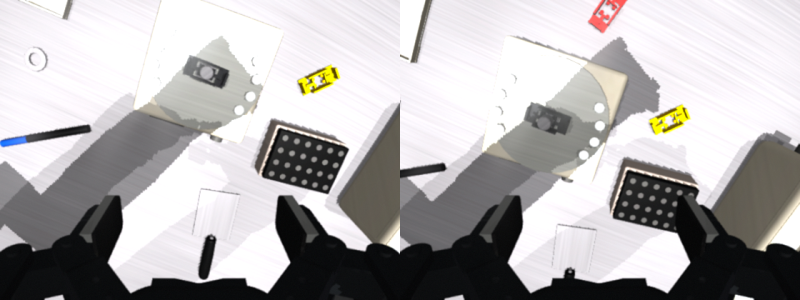

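The clip is at about (205,70) in the left half and (545,120) in the right half. The arm's shadow covers part of the plate. I'll enlarge both crops from the raw frames.

Run:
```python
from h import *
a=cv2.imread("pics/w1.png");b=cv2.imread("pics/w2.png")
def c(im,x,y): return cv2.resize(im[y:y+75,x:x+100],(800,600),interpolation=cv2.INTER_CUBIC)
def g(x): return np.clip(255*(x/255.)**.6,0,255).astype(np.uint8)
A=g(np.hstack([cv2.resize(a[60:160,240:340],(400,400),interpolation=3),cv2.resize(b[120:220,160:260],(400,400),interpolation=3)]))
cv2.imwrite("pics/w12c.png",A)
```

```text
(no output)
```

View pics/w12c.png

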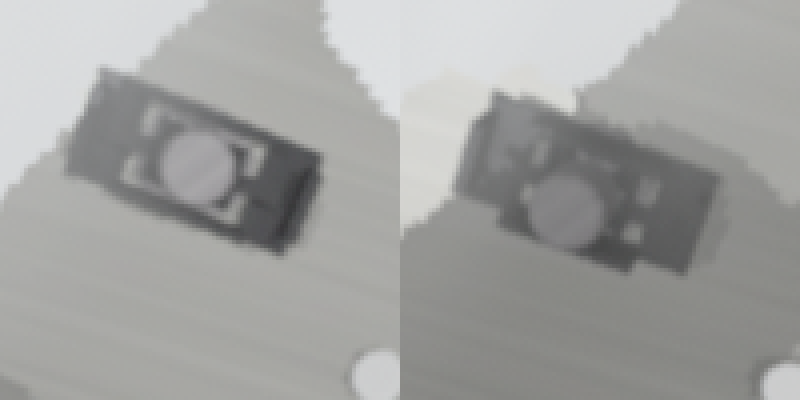

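Run:
```python
from h import *
import pickle
m1,m2=[pickle.load(open(f"w{i}.pkl","rb")) for i in(1,2)]
f=lambda x,y,ox,oy:((x+.5)/4-.5+ox,(y+.5)/4-.5+oy)
r1=f(197,167,240,60);r2=f(165,211,160,120)
print("rod top",tri([ray(m1,*r1),ray(m2,*r2)]))
mt=bot.camera_model("top");ms=bot.camera_model("scene")
for n,mm,p in(("w1",m1,r1),("w2",m2,r2),("top",mt,(300+207*.22-.3,148+121*86/300-.3)),("scene",ms,(160+172/4-.4,170+90/4-.4))):print(n,np.round(onz(mm,*p,.080),4))
A=[(102,68),(67,174),(320,153),(282,253)];B=[(95,92),(57,192),(318,178),(285,273)]
for p,q in zip(A,B):
    t,e=tri([ray(m1,*f(*p,240,60)),ray(m2,*f(*q,160,120))]);print("corner",np.round(t,4),np.round(e,4))
for mm,C,ox,oy in((m1,A,240,60),(m2,B,160,120)):
    P=np.array([onz(mm,*f(*c,ox,oy),.066)[:2] for c in C]);l=(P[0]+P[1])/2;r=(P[2]+P[3])/2
    d=l-r;print("ctr66",(l+r)/2,"len",np.hypot(*d),"yaw of clip y",np.degrees(np.arctan2(d[1],d[0])))
# tray and tines in top/scene
for n,c in(("trayTop",[(211,163),(258,160),(260,205),(213,208)]),):
    P=np.array([onz(mt,*p,.014)[:2] for p in c]);print(P.round(3),P.mean(0))
g=lambda x,y:(90+(x+.5)/4-.5,250+(y+.5)/4-.5)
gs=lambda x,y:(400+(x+.5)*.3-.5,200+(y+.5)*.3-.5)
for n,p,q in(("tipA",(753,97),(431,427)),("tipB",(748,159),(457,386))):
    p=g(p[0]-400,p[1]);print(n,np.round(onz(mt,*p,.002),4),[np.round(onz(ms,*gs(x-400,y-300),.002),4) for x,y in((431,427),(457,386))])
for p in((660,32),(655,220),(425,32),(413,212)):print("shelf",np.round(onz(mt,*g(p[0]-400,p[1]),.048),4))
```

```text
rod top (array([ 0.62335378, -0.22202306,  0.07934735]), [np.float64(0.00015609867855269282), np.float64(0.0001560986785527044)])
w1 [ 0.6233 -0.2221  0.08  ]
w2 [ 0.6236 -0.2219  0.08  ]
top [ 0.6209 -0.2241  0.08  ]
scene [ 0.6224 -0.2218  0.08  ]
corner [ 0.6328 -0.1955  0.0492] [0.0001 0.0001]
corner [ 0.6097 -0.1972  0.0546] [0.0009 0.0009]
corner [ 0.6366 -0.2468  0.0523] [0.0004 0.0004]
corner [ 0.6136 -0.2487  0.0523] [0.0002 0.0002]
ctr66 [ 0.62341207 -0.22163423] len 0.04878162559924777 yaw of clip y 94.9013105451036
ctr66 [ 0.62693937 -0.22314897] len 0.04995115629522044 yaw of clip y 93.84134125665003
[[ 0.718  0.094]
 [ 0.715 -0.024]
 [ 0.599 -0.021]
 [ 0.602  0.095]] [0.65839615 0.03619077]
tipA [0.4487 0.1918 0.002 ] [array([0.4536, 0.1957, 0.002 ]), array([0.4157, 0.1994, 0.002 ])]
tipB [0.4119 0.1965 0.002 ] [array([0.4536, 0.1957, 0.002 ]), array([0.4157, 0.1994, 0.002 ])]
shelf [0.4879 0.2333 0.048 ]
shelf [0.3805 0.24   0.048 ]
shelf [0.4989 0.3753 0.048 ]
shelf [0.3948 0.3836 0.048 ]
```

```bash
python3 -m jog '[[[-0.11,0.28,0.02,0,0,-60,0],[-0.11,0.28,0.02,0,0,-60,0],[-0.11,0.28,0.02,0,0,-60,0],[-0.11,0.28,0.02,0,0,-60,0],[-0.11,0.28,0.02,0,0,-60,0],[-0.11,0.28,0.02,0,0,-60,0],[-0.11,0.28,0.02,0,0,-60,0],[-0.11,0.28,0.02,0,0,-60,0],[-0.11,0.28,0.02,0,0,-60,0]]]'
python3 -m jog '[[[-0.10,0.25,0,0,0,-50,0],[-0.10,0.25,0,0,0,-50,0],[-0.10,0.25,0,0,0,-50,0],[-0.10,0.25,0,0,0,-50,0],[-0.10,0.25,0,0,0,-50,0],[-0.10,0.25,0,0,0,-50,0],[-0.10,0.25,0,0,0,-50,0],[-0.10,0.25,0,0,0,-50,0],[-0.10,0.25,0,0,0,-50,0],[-0.10,0.25,0,0,0,-50,0]]]'
python3 - <<'E'
from h import *
import pickle
m=bot.camera_model("wrist");cv2.imwrite("pics/w3.png",bot.camera("wrist"));pickle.dump(m,open("w3.pkl","wb"));print(np.round(bot.get_obs()["joint_pos"],2))
E
python3 -m jog '[[[0.03,-0.04,-0.06,0,0,0,0],[0.03,-0.04,-0.06,0,0,0,0],[0.03,-0.04,-0.06,0,0,0,0],[0.03,-0.04,-0.06,0,0,0,0],[0.03,-0.04,-0.06,0,0,0,0]]]'
python3 - <<'E'
from h import *
import pickle
m=bot.camera_model("wrist");b=bot.camera("wrist");cv2.imwrite("pics/w4.png",b);pickle.dump(m,open("w4.pkl","wb"))
p=[.433,.215,.005];A=[]
for i in(3,4):
    mm=pickle.load(open(f"w{i}.pkl","rb"));im=cv2.imread(f"pics/w{i}.png");u,v=proj(mm,p);x=int(np.clip(u-60,0,440));y=int(np.clip(v-70,0,280));print(i,x,y,u,v)
    A.append(cv2.resize(im[y:y+140,x:x+120],(480,560),interpolation=3)[:, :400] if 0 else cv2.resize(im[y:y+120,x:x+120],(400,400),interpolation=3))
cv2.imwrite("pics/w34.png",np.clip(255*(np.hstack(A)/255.)**.6,0,255).astype(np.uint8))
E
```

```text
clock: 2.58
eef_pos: [0.4947, -0.1436, 0.2612]
tool_rot: [0.984, -0.169, 0.006, -0.052]
ft_force: [0.2, -0.2, -0.0]
grip_width: 0.0854
clock: 3.42
eef_pos: [0.196, -0.1643, 0.2596]
tool_rot: [0.873, -0.472, 0.046, -0.117]
ft_force: [-0.8, -0.3, 1.0]
grip_width: 0.0853
[-0.99 -0.27 -0.47  1.41  0.25  3.14]
clock: 3.88
eef_pos: [0.2259, -0.2055, 0.2]
tool_rot: [0.874, -0.469, 0.045, -0.119]
ft_force: [-0.1, -0.0, -0.3]
grip_width: 0.0854
3 0 198 56.15478385244401 268.65280007297696
4 0 248 33.414624641442686 318.6146208687264
```

View pics/w34.png

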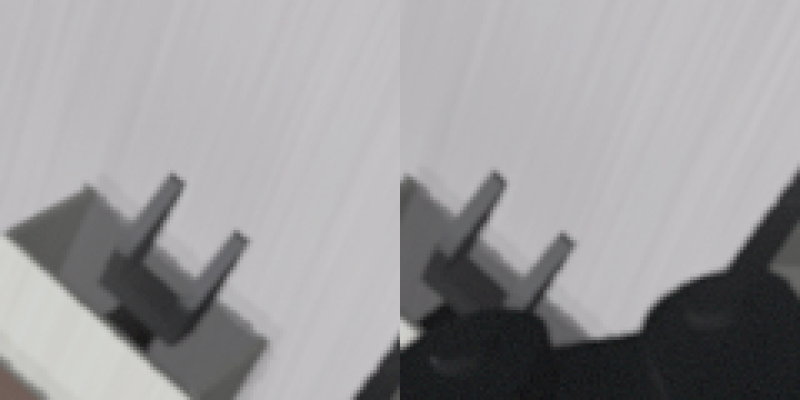

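The crops show the tine tips at (173,175) and (240,237) on the left, and at (496-400,174) and (570-400,237) on the right. The cross-block sits just inside the mouth. Joint 6 hit its limit, so I'll unwind it by turning the other way round.

Run:
```python
from h import *
import pickle
m3,m4=[pickle.load(open(f"w{i}.pkl","rb")) for i in(3,4)]
mt=bot.camera_model("top");ms=bot.camera_model("scene")
f=lambda x,y,oy:((x+.5)*.3-.5,(y+.5)*.3-.5+oy)
g=lambda x,y:(90+(x+.5)/4-.5,250+(y+.5)/4-.5)
gs=lambda x,y:(400+(x+.5)*.3-.5,200+(y+.5)*.3-.5)
T=[]
for n,a,b,t,s in(("far(+x)",(173,175),(96,174),(353,97),(57,86)),("near",(240,237),(170,237),(348,159),(31,127))):
    pts=[(m3,f(*a,198)),(m4,f(*b,248)),(mt,g(*t)),(ms,gs(*s))]
    print(n,[np.round(onz(m,*p,.002)[:2],4) for m,p in pts]);print(tri([ray(m,*p) for m,p in pts]))
    T.append(onz(m3,*pts[0][1],.002)[:2])
# left edges of tines along their length in w3, top face 15mm
for n,a,z in(("gap inner right root",(195,282),.015),("block top-left corner",(122,250),.015)):print(n,np.round(onz(m3,*f(*a,198),z),4))
for n,a in(("mouth far corner",(8,235)),("mouth near corner",(190,400))):print(n,np.round(onz(m3,*f(*a,198),.048),4))
d=T[1]-T[0];print("width dir",d,np.hypot(*d),"wedge yaw",np.degrees(np.arctan2(d[1],d[0]))+90)
```

```text
far(+x) [array([0.4519, 0.1933]), array([0.4513, 0.1932]), array([0.4487, 0.1918]), array([0.4157, 0.1994])]
(array([0.44288795, 0.18817413, 0.01463325]), [np.float64(0.007230190110076606), np.float64(0.00876500310223053), np.float64(0.005093252379276443), np.float64(0.018522395187681864)])
near [array([0.412 , 0.1986]), array([0.4108, 0.1957]), array([0.4119, 0.1965]), array([0.4536, 0.1957])]
(array([ 0.42060409,  0.20478501, -0.01410273]), [np.float64(0.008852858405099348), np.float64(0.009662417421816102), np.float64(0.009285755900517324), np.float64(0.02098226983145829)])
gap inner right root [0.4167 0.2234 0.015 ]
block top-left corner [0.4547 0.2363 0.015 ]
mouth far corner [0.4859 0.231  0.048 ]
mouth near corner [0.3815 0.2426 0.048 ]
width dir [-0.03994908  0.00529917] 0.04029901393231834 wedge yaw 262.4439322306494
```

```bash
python3 -m jog '[[[0.10,0.19,0.06,0,0,65,0],[0.10,0.19,0.06,0,0,65,0],[0.10,0.19,0.06,0,0,65,0],[0.10,0.19,0.06,0,0,65,0],[0.10,0.19,0.06,0,0,65,0],[0.10,0.19,0.06,0,0,65,0],[0.10,0.19,0.06,0,0,65,0],[0.10,0.19,0.06,0,0,65,0],[0.10,0.19,0.06,0,0,65,0],[0.10,0.19,0.06,0,0,65,0]]]'; python3 -c "
from workcell import bot;print(bot.get_obs()['joint_pos'])"
```

```text
clock: 4.77
eef_pos: [0.327, -0.0156, 0.2604]
tool_rot: [0.989, 0.076, -0.025, -0.124]
ft_force: [0.9, 0.1, -0.4]
grip_width: 0.0855
[-0.24567139 -0.02155059 -0.26590831  1.45518328  0.2195503   2.72877078]
```

```bash
cat >> h.py <<'E'
from scipy.spatial.transform import Rotation as Ro
def want(yaw):
    c,s=np.cos(np.radians(yaw)),np.sin(np.radians(yaw))
    return Ro.from_matrix(np.array([[c,s,0],[s,-c,0],[0,0,-1.]]))
def go(p,yaw):
    o=bot.get_obs();R=Ro.from_quat(o["tool_rot"]);x=R.as_matrix()[:,0]
    print("yaw now",np.degrees(np.arctan2(x[1],x[0])),"pos",np.round(o["eef_pos"],4))
    print("shift",np.round(np.array(p)-o["eef_pos"],4),"rotvec",np.round(np.degrees((want(yaw)*R.inv()).as_rotvec()),2),"j6",o["joint_pos"][5])
E
python3 -c "
from h import *
go([.42,.12,.26],65)"
```

```text
yaw now 8.987680938367888 pos [ 0.327  -0.0156  0.2604]
shift [ 0.093   0.1356 -0.0004] rotvec [-10.91 -10.52  55.92] j6 2.728770777330232
```

```bash
python3 -m jog '[[[0.09,0.13,0,-10.9,-10.5,56,0],[0.09,0.13,0,-10.9,-10.5,56,0],[0.09,0.13,0,-10.9,-10.5,56,0],[0.09,0.13,0,-10.9,-10.5,56,0],[0.09,0.13,0,-10.9,-10.5,56,0],[0.09,0.13,0,-10.9,-10.5,56,0],[0.09,0.13,0,-10.9,-10.5,56,0],[0.09,0.13,0,-10.9,-10.5,56,0],[0.09,0.13,0,-10.9,-10.5,56,0],[0.09,0.13,0,-10.9,-10.5,56,0]]]'
python3 -m jog '[[[0,0.03,0,0,0,66,0],[0,0.03,0,0,0,66,0],[0,0.03,0,0,0,66,0],[0,0.03,0,0,0,66,0],[0,0.03,0,0,0,66,0],[0,0.03,0,0,0,66,0],[0,0.03,0,0,0,66,0],[0,0.03,0,0,0,66,0],[0,0.03,0,0,0,66,0],[0,0.03,0,0,0,66,0]]]'
python3 -m jog '[[[0,0.04,0,0,0,66,0],[0,0.04,0,0,0,66,0],[0,0.04,0,0,0,66,0],[0,0.04,0,0,0,66,0],[0,0.04,0,0,0,66,0],[0,0.04,0,0,0,66,0],[0,0.04,0,0,0,66,0],[0,0.04,0,0,0,66,0],[0,0.04,0,0,0,66,0],[0,0.04,0,0,0,66,0]]]'
python3 -c "
from h import *
go([.435,.24,.25],-95)"
```

```text
clock: 5.6
eef_pos: [0.4159, 0.114, 0.2601]
tool_rot: [0.845, 0.534, -0.0, -0.0]
ft_force: [-0.3, 0.2, -0.4]
grip_width: 0.0856
clock: 6.43
eef_pos: [0.4165, 0.1432, 0.2595]
tool_rot: [0.417, 0.909, -0.0, 0.0]
ft_force: [-0.5, -0.3, -0.2]
grip_width: 0.0852
clock: 7.27
eef_pos: [0.4165, 0.1832, 0.2595]
tool_rot: [-0.146, 0.989, -0.0, 0.001]
ft_force: [0.8, 0.2, 0.4]
grip_width: 0.0853
yaw now -163.25395059437798 pos [0.4165 0.1832 0.2595]
shift [ 0.0185  0.0568 -0.0095] rotvec [-0.09  0.11 68.25] j6 0.12262241429416573
```

```bash
python3 -m jog '[[[0.018,0.067,-0.03,0,0,68.2,0],[0.018,0.067,-0.03,0,0,68.2,0],[0.018,0.067,-0.03,0,0,68.2,0],[0.018,0.067,-0.03,0,0,68.2,0],[0.018,0.067,-0.03,0,0,68.2,0],[0.018,0.067,-0.03,0,0,68.2,0],[0.018,0.067,-0.03,0,0,68.2,0],[0.018,0.067,-0.03,0,0,68.2,0],[0.018,0.067,-0.03,0,0,68.2,0],[0.018,0.067,-0.03,0,0,68.2,0]]]'
python3 - <<'E'
from h import *
import pickle
m=bot.camera_model("wrist");cv2.imwrite("pics/w5.png",bot.camera("wrist"));pickle.dump(m,open("w5.pkl","wb"))
E
python3 -m jog '[[[0,0.05,0,0,0,0,0],[0,0.05,0,0,0,0,0],[0,0.05,0,0,0,0,0],[0,0.05,0,0,0,0,0],[0,0.05,0,0,0,0,0]]]'
python3 - <<'E'
from h import *
import pickle
m=bot.camera_model("wrist");b=bot.camera("wrist");cv2.imwrite("pics/w6.png",b);pickle.dump(m,open("w6.pkl","wb"))
p=[.433,.215,.005];A=[]
for i in(5,6):
    mm=pickle.load(open(f"w{i}.pkl","rb"));im=cv2.imread(f"pics/w{i}.png");u,v=proj(mm,p);x=int(np.clip(u-60,0,440));y=int(np.clip(v-60,0,300));print(i,x,y,u,v)
    A.append(cv2.resize(im[y:y+120,x:x+120],(400,400),interpolation=3))
cv2.imwrite("pics/w56.png",np.clip(255*(np.hstack(A)/255.)**.6,0,255).astype(np.uint8))
E
```

```text
clock: 8.1
eef_pos: [0.4346, 0.2501, 0.2295]
tool_rot: [-0.675, 0.737, 0.0, 0.001]
ft_force: [0.2, -0.6, 0.1]
grip_width: 0.0855
clock: 8.57
eef_pos: [0.4343, 0.2999, 0.229]
tool_rot: [-0.675, 0.738, 0.0, 0.001]
ft_force: [0.0, 0.3, -0.5]
grip_width: 0.0856
5 216 70 276.580135295719 130.76297711857322
6 211 16 271.10635935936676 76.51432050872091
```

View pics/w56.png

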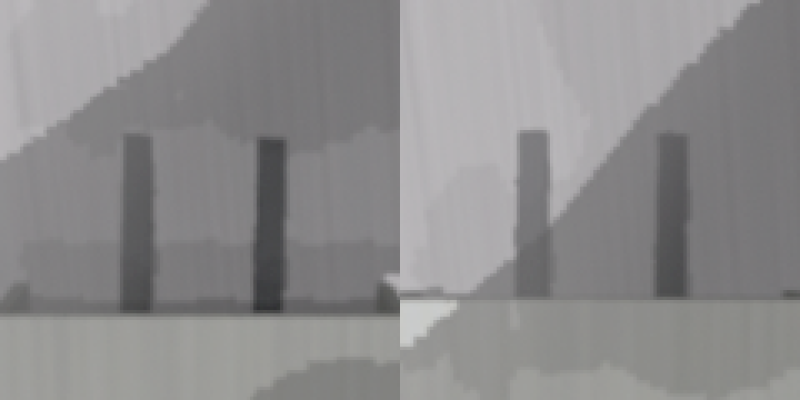

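The left crop shows the tine tips at (123–153,134) and (258–286,138), with the shelf edge at row 315. The right crop has them at (118–149,130) and (257–286,133), with the edge at row 298.

Run:
```python
from h import *
import pickle
m5,m6=[pickle.load(open(f"w{i}.pkl","rb")) for i in(5,6)]
f=lambda x,y,ox,oy:((x+.5)*.3-.5+ox,(y+.5)*.3-.5+oy)
for n,a,b,z in(("L",(138,134),(133.5,130),.002),("R",(272,138),(271.5,133),.002),("Lout",(123,134),(118,130),.002),("Rout",(286,138),(286,133),.002),("edge L",(20,315),(20,298),.048),("edge R",(380,315),(380,298),.048)):
    p,q=f(*a,216,70),f(*b,211,16);print(n,np.round(tri([ray(m5,*p),ray(m6,*q)])[0],4),np.round(onz(m5,*p,z),4),np.round(onz(m6,*q,z),4))
print(bot.tip_extent)
```

```text
L [0.4496 0.1943 0.0019] [0.4496 0.1943 0.002 ] [0.4496 0.1943 0.002 ]
R [0.4123 0.1986 0.0038] [0.412  0.1987 0.002 ] [0.4124 0.1984 0.002 ]
Lout [0.4538 0.1939 0.002 ] [0.4538 0.1939 0.002 ] [0.4538 0.1939 0.002 ]
Rout [0.4084 0.1989 0.0038] [0.4081 0.199  0.002 ] [0.4085 0.1988 0.002 ]
edge L [0.4802 0.234  0.048 ] [0.4817 0.234  0.048 ] [0.4788 0.234  0.048 ]
edge R [0.3903 0.242  0.0484] [0.3896 0.242  0.048 ] [0.3908 0.242  0.048 ]
0.008
```

```bash
python3 -m jog '[[[-0.0005,-0.04,-0.02,0,0,-1,70],[-0.0005,-0.0776,-0.04,0,0,-1,70],[-0.0005,-0.0776,-0.08,0,0,-1,70],[-0.0005,-0.0776,-0.12,0,0,-1,70],[-0.0005,-0.0776,-0.16,0,0,-1,70],[-0.0005,-0.0776,-0.195,0,0,-1,70],[-0.0005,-0.0776,-0.205,0,0,-1,70],[-0.0005,-0.0776,-0.21,0,0,-1,70],[-0.0005,-0.0776,-0.214,0,0,-1,70],[-0.0005,-0.0776,-0.214,0,0,-1,70]]]'
python3 - <<'E'
from h import *
m=bot.camera_model("scene");im=bot.camera("scene");o=bot.get_obs();print(o["eef_pos"],o["ft_force"],o["grip_width"],bot.tip_extent)
w=bot.camera("wrist");c=im[170:290,380:540]
A=np.hstack([cv2.resize(c,(400,300),interpolation=3),cv2.resize(w,(400,300))])
cv2.imwrite("pics/s1.png",np.clip(255*(A/255.)**.6,0,255).astype(np.uint8))
E
```

```text
clock: 9.45
eef_pos: [0.4351, 0.2236, 0.0162]
tool_rot: [-0.669, 0.743, -0.0, 0.002]
ft_force: [0.7, -0.3, -0.4]
grip_width: 0.0622
[0.43544932 0.22388135 0.0167324 ] [ 0.27103092  0.07660849 -0.09036135] 0.06204563105310053 0.008
```

View pics/s1.png

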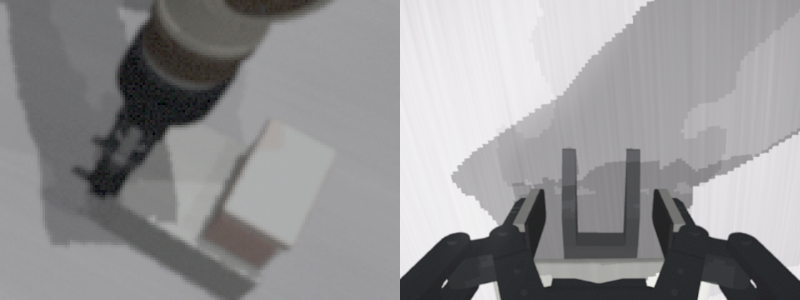

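The wrist picture shows the fingers straddling both tines, clear of the shelf's edge. I'll lower a little and close.

```bash
python3 -m jog '[[[-0.001,-0.001,-0.003,0,0,0,70],[-0.001,-0.001,-0.006,0,0,0,70],[-0.001,-0.001,-0.006,0,0,0,90],[-0.001,-0.001,-0.006,0,0,0,110],[-0.001,-0.001,-0.006,0,0,0,130],[-0.001,-0.001,-0.006,0,0,0,150],[-0.001,-0.001,-0.006,0,0,0,160],[-0.001,-0.001,-0.006,0,0,0,160],[-0.001,-0.001,-0.006,0,0,0,160]]]'
```

```text
clock: 10.3
eef_pos: [0.4331, 0.2222, 0.0097]
tool_rot: [-0.669, 0.743, -0.0, 0.001]
ft_force: [-1.4, -1.2, 5.8]
grip_width: 0.0427
```

```bash
python3 -m jog '[[[0,0,0.001,0,0,0,180],[0,0,0.001,0,0,0,180],[0,0,0.001,0,0,0,180]]]'; python3 -m jog '[[[-0.001,-0.01,0.001,0,0,0,180],[-0.002,-0.02,0.001,0,0,0,180],[-0.003,-0.03,0.001,0,0,0,180],[-0.003,-0.03,0.001,0,0,0,180]]]'
python3 - <<'E'
from h import *
w=bot.camera("wrist");cv2.imwrite("pics/w7.png",cv2.resize(np.clip(255*(w/255.)**.6,0,255).astype(np.uint8),(400,300)))
E
```

```text
clock: 10.55
eef_pos: [0.4329, 0.2222, 0.0099]
tool_rot: [-0.669, 0.743, 0.0, 0.001]
ft_force: [0.1, 0.8, -0.2]
grip_width: 0.0434
clock: 10.88
eef_pos: [0.4287, 0.1895, 0.0106]
tool_rot: [-0.668, 0.744, 0.0, -0.0]
ft_force: [-0.5, 0.1, 0.3]
grip_width: 0.0432
```

View pics/w7.png

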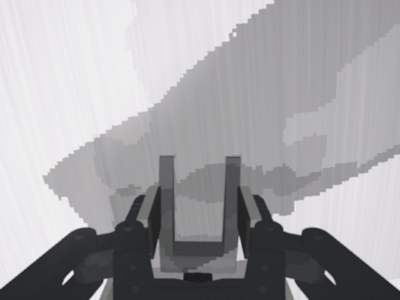

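The wedge is held between the pads and is moving out with them. I'll draw it the rest of the way.

```bash
python3 -m jog '[[[-0.0015,-0.015,0,0,0,0,180],[-0.003,-0.03,0,0,0,0,180],[-0.0045,-0.045,0,0,0,0,180],[-0.006,-0.06,0,0,0,0,180],[-0.0075,-0.075,0,0,0,0,180],[-0.009,-0.085,0,0,0,0,180],[-0.009,-0.09,0,0,0,0,180],[-0.009,-0.09,0,0,0,0,180],[-0.009,-0.09,0,0,0,0,100],[-0.009,-0.09,0,0,0,0,60]]]'
python3 -m jog '[[[0,0,0,0,0,0,40],[0,0,0,0,0,0,40],[0,0,0.03,0,0,0,40],[0,0.03,0.07,0,0,0,40],[0,0.07,0.11,0,0,0,40],[0,0.10,0.14,0,0,0,40],[0,0.10,0.14,0,0,0,40],[0,0.10,0.14,0,0,0,40],[0,0.10,0.14,0,0,0,40]]]'
python3 - <<'E'
from h import *
import pickle
m=bot.camera_model("wrist");b=bot.camera("wrist");cv2.imwrite("pics/w8.png",b);pickle.dump(m,open("w8.pkl","wb"))
u,v=proj(m,[.42,.14,.015]);print(u,v)
cv2.imwrite("pics/w8v.png",np.clip(255*(b/255.)**.6,0,255).astype(np.uint8))
E
```

```text
clock: 11.77
eef_pos: [0.4215, 0.1028, 0.0113]
tool_rot: [-0.669, 0.743, 0.0, 0.002]
ft_force: [-0.3, 0.1, -0.1]
grip_width: 0.0622
clock: 12.52
eef_pos: [0.4215, 0.2036, 0.152]
tool_rot: [-0.67, 0.742, -0.0, 0.002]
ft_force: [0.2, -0.6, -0.3]
grip_width: 0.0722
271.32848066 105.27701923087588
```

View pics/w8v.png

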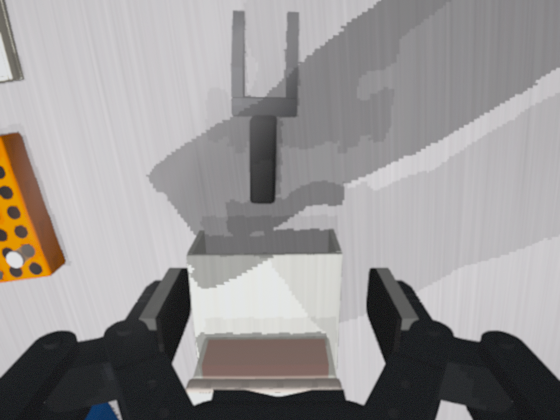

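The wedge is fully out. Its tips are at row 12 (columns 232–299), the cross-block is at rows 97–116, and the handle spans columns 250–276 with its rear at row 203.

Run:
```python
from h import *
import pickle
m=pickle.load(open("w8.pkl","rb"))
im=cv2.cvtColor(cv2.imread("pics/w8.png"),cv2.COLOR_BGR2GRAY)
k=(im[110:215,230:300]<45)
ys,xs=np.nonzero(k);print("handle px",xs.min()+230,xs.max()+230,ys.min()+110,ys.max()+110)
for v in(135,160,185):
    x=np.nonzero(k[v-110])[0]+230;print(v,x.min(),x.max(),[np.round(onz(m,u,v,.036),4)[:2] for u in(x.min()-.5,x.max()+.5)])
t=[onz(m,238,11.5,.002),onz(m,293,11.5,.002)];print("tips",np.round(t,4),np.round((t[0]+t[1])/2,4))
b=[onz(m,232,116,.015),onz(m,297,117,.015)];print("block rear",np.round(b,4),np.linalg.norm(b[0]-b[1]))
h=onz(m,262.5,203,.036);print("handle rear",h)
tip=(t[0]+t[1])/2;d=tip-h;print("yaw",np.degrees(np.arctan2(d[1],d[0])),np.hypot(*d[:2]))
e=d[:2]/np.hypot(*d[:2]);print("grip est", tip[:2]-e*.1, h[:2]+e*.03)
go([*((tip[:2]-e*.1+h[:2]+e*.03)/2),.015],np.degrees(np.arctan2(e[1],e[0])))
```

```text
handle px 250 296 110 203
135 251 276 [array([0.4352, 0.1566]), array([0.4181, 0.1584])]
160 250 276 [array([0.438 , 0.1732]), array([0.4198, 0.1751])]
185 250 275 [array([0.4402, 0.1906]), array([0.4223, 0.1924])]
tips [[0.4365 0.0747 0.002 ]
 [0.3986 0.0787 0.002 ]] [0.4176 0.0767 0.002 ]
block rear [[0.4485 0.1445 0.015 ]
 [0.4028 0.1499 0.015 ]] 0.046085059821503224
handle rear [0.4327273  0.20443209 0.036     ]
yaw -96.7684330661188 0.12861826149643177
grip est [0.42935444 0.17601328] [0.42919159 0.17464117]
yaw now -95.92228838771958 pos [0.4204 0.2023 0.1506]
shift [ 0.0089 -0.027  -0.1356] rotvec [-0.06  0.07 -0.85] j6 -1.019213840732211
```

```bash
python3 -m jog '[[[0.009,-0.027,-0.03,0,0,-0.9,90],[0.009,-0.027,-0.07,0,0,-0.9,110],[0.009,-0.027,-0.10,0,0,-0.9,120],[0.009,-0.027,-0.125,0,0,-0.9,120],[0.009,-0.027,-0.136,0,0,-0.9,120],[0.009,-0.027,-0.136,0,0,-0.9,120],[0.009,-0.027,-0.136,0,0,-0.9,200],[0.009,-0.027,-0.136,0,0,-0.9,230],[0.009,-0.027,-0.136,0,0,-0.9,240],[0.009,-0.027,-0.136,0,0,-0.9,240]]]'
python3 -m jog '[[[0,0,0,0,0,0,240],[0,0,0,0,0,0,240],[0,0,0,0,0,0,240],[0,0,0,0,0,0,240]]]'
```

```text
clock: 13.4
eef_pos: [0.4307, 0.1753, 0.016]
tool_rot: [-0.663, 0.748, -0.0, 0.002]
ft_force: [-0.9, 0.1, -1.2]
grip_width: 0.017
clock: 13.73
eef_pos: [0.4303, 0.1754, 0.0156]
tool_rot: [-0.663, 0.748, -0.0, 0.002]
ft_force: [-0.1, -0.4, 2.5]
grip_width: 0.0169
```

```bash
python3 -m jog '[[[0,0,0.03,0,0,0,240],[0,0,0.06,0,0,0,240],[0,-0.03,0.09,0,0,7,240],[0,-0.06,0.1,0,0,14,240],[0,-0.09,0.1,0,0,21,240],[0,-0.12,0.1,0,0,28,240],[0,-0.15,0.1,0,0,35,240],[0,-0.18,0.1,0,0,42,240],[0,-0.20,0.1,0,0,49,240],[0,-0.20,0.1,0,0,50,240]]]'
python3 -m jog '[[[0.01,-0.03,0,0,0,7,240],[0.02,-0.06,0,0,0,14,240],[0.03,-0.09,0,0,0,21,240],[0.04,-0.12,0,0,0,28,240],[0.05,-0.15,0,0,0,35,240],[0.058,-0.18,0,0,0,42,240],[0.058,-0.207,0,0,0,49,240],[0.058,-0.207,0,0,0,51.1,240],[0.058,-0.207,0,0,0,51.1,240],[0.058,-0.207,0,0,0,51.1,240]]]'
python3 - <<'E'
from h import *
import pickle
go([.4887,-.2321,.070],4.3)
m=bot.camera_model("wrist");b=bot.camera("wrist");cv2.imwrite("pics/w9.png",b);pickle.dump(m,open("w9.pkl","wb"))
cv2.imwrite("pics/w9v.png",np.clip(255*(b/255.)**.6,0,255).astype(np.uint8))
E
```

```text
clock: 14.57
eef_pos: [0.4296, -0.0283, 0.115]
tool_rot: [0.917, -0.398, -0.0, -0.0]
ft_force: [0.1, 1.1, -1.5]
grip_width: 0.0169
clock: 15.4
eef_pos: [0.5068, -0.0616, 0.1146]
tool_rot: [0.999, -0.038, -0.006, 0.039]
ft_force: [0.3, 0.7, -1.5]
grip_width: 0.0171
yaw now -4.4222286609051835 pos [ 0.5068 -0.0616  0.1146]
shift [-0.0181 -0.1705 -0.0446] rotvec [ 4.44 -0.52  8.7 ] j6 -3.1405687923035157
```

View pics/w9v.png

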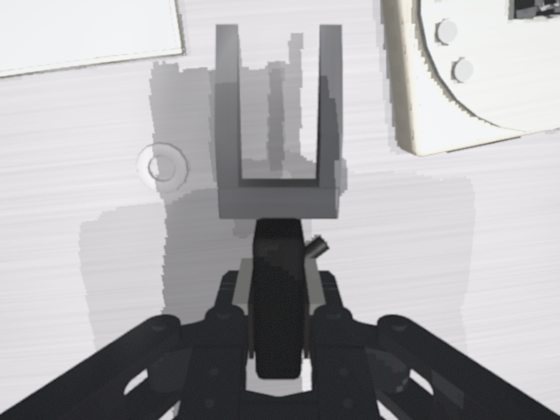

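Joint 6 hit the other limit, so the turn has to go the long way round. The clip and the wedge are intact. I'll raise the arm and unwind in the negative sense.

```bash
python3 -c "
from h import *
go([.46,-.13,.17],-70)"
```

```text
yaw now -4.219437172231121 pos [ 0.5062 -0.0589  0.1145]
shift [-0.0462 -0.0711  0.0555] rotvec [  3.24  -3.21 -65.77] j6 -3.140595937203795
```

```bash
python3 -m jog '[[[-0.01,0,0.03,3.2,-3.2,-65.8,240],[-0.02,-0.02,0.056,3.2,-3.2,-65.8,240],[-0.046,-0.07,0.056,3.2,-3.2,-65.8,240],[-0.046,-0.07,0.056,3.2,-3.2,-65.8,240],[-0.046,-0.07,0.056,3.2,-3.2,-65.8,240],[-0.046,-0.07,0.056,3.2,-3.2,-65.8,240],[-0.046,-0.07,0.056,3.2,-3.2,-65.8,240],[-0.046,-0.07,0.056,3.2,-3.2,-65.8,240],[-0.046,-0.07,0.056,3.2,-3.2,-65.8,240],[-0.046,-0.07,0.056,3.2,-3.2,-65.8,240]]]'
python3 -c "
from h import *
go([.46,-.13,.17],-139)"
```

```text
clock: 16.28
eef_pos: [0.4603, -0.133, 0.1709]
tool_rot: [0.816, -0.578, -0.001, 0.002]
ft_force: [0.3, -0.2, -1.1]
grip_width: 0.0173
yaw now -70.65346599256753 pos [ 0.4603 -0.133   0.1709]
shift [-0.0003  0.003  -0.0009] rotvec [ 1.000e-02 -2.600e-01 -6.835e+01] j6 -2.187581553785218
```

```bash
python3 -m jog '[[[0,0,0,0,0,-70,240],[0,0,0,0,0,-70,240],[0,0,0,0,0,-70,240],[0,0,0,0,0,-70,240],[0,0,0,0,0,-70,240],[0,0,0,0,0,-70,240],[0,0,0,0,0,-70,240],[0,0,0,0,0,-70,240],[0,0,0,0,0,-70,240],[0,0,0,0,0,-70,240]]]'
python3 -m jog '[[[0,0,0,0,0,-70,240],[0,0,0,0,0,-70,240],[0,0,0,0,0,-70,240],[0,0,0,0,0,-70,240],[0,0,0,0,0,-70,240],[0,0,0,0,0,-70,240],[0,0,0,0,0,-70,240],[0,0,0,0,0,-70,240],[0,0,0,0,0,-70,240],[0,0,0,0,0,-70,240]]]'
python3 -m jog '[[[0,-0.05,0,0,0,-70,240],[0,-0.05,0,0,0,-70,240],[0,-0.05,0,0,0,-70,240],[0,-0.05,0,0,0,-70,240],[0,-0.05,0,0,0,-70,240],[0,-0.05,0,0,0,-70,240],[0,-0.05,0,0,0,-70,240],[0,-0.05,0,0,0,-70,240],[0,-0.05,0,0,0,-70,240],[0,-0.05,0,0,0,-70,240]]]'
python3 -c "
from h import *
go([.4887,-.2321,.11],4.3)"
```

```text
clock: 17.12
eef_pos: [0.4605, -0.1327, 0.1709]
tool_rot: [-0.336, 0.942, 0.002, -0.002]
ft_force: [0.4, -0.1, -1.3]
grip_width: 0.0169
clock: 17.95
eef_pos: [0.4605, -0.1328, 0.1708]
tool_rot: [0.265, 0.964, 0.002, -0.001]
ft_force: [0.3, 0.5, -1.0]
grip_width: 0.0171
clock: 18.78
eef_pos: [0.4604, -0.1827, 0.1708]
tool_rot: [0.77, 0.638, 0.002, 0.001]
ft_force: [0.2, -0.3, -1.1]
grip_width: 0.0169
yaw now 79.30819045297018 pos [ 0.4604 -0.1827  0.1708]
shift [ 0.0283 -0.0494 -0.0608] rotvec [ 7.000e-02  2.000e-01 -7.501e+01] j6 1.3783475860434935
```

```bash
python3 -m jog '[[[0.028,-0.049,0,0,0,-70,240],[0.028,-0.049,0,0,0,-70,240],[0.028,-0.049,0,0,0,-70,240],[0.028,-0.049,0,0,0,-70,240],[0.028,-0.049,0,0,0,-70,240],[0.028,-0.049,0,0,0,-70,240],[0.028,-0.049,-0.02,0,0,-70,240],[0.028,-0.049,-0.04,0,0,-70,240],[0.028,-0.049,-0.06,0,0,-70,240],[0.028,-0.049,-0.06,0,0,-70,240]]]'
python3 -m jog '[[[0,0,0,0,0,-5,240],[0,0,0,0,0,-5,240],[0,0,0,0,0,-5,240]]]'
python3 - <<'E'
from h import *
import pickle
go([.4887,-.2321,.070],4.3)
m=bot.camera_model("wrist");b=bot.camera("wrist");cv2.imwrite("pics/w10.png",b);pickle.dump(m,open("w10.pkl","wb"))
cv2.imwrite("pics/w10v.png",np.clip(255*(b/255.)**.6,0,255).astype(np.uint8))
E
```

```text
clock: 19.62
eef_pos: [0.4856, -0.2304, 0.1066]
tool_rot: [0.997, 0.081, -0.003, -0.0]
ft_force: [-0.9, -0.1, -2.1]
grip_width: 0.017
clock: 19.87
eef_pos: [0.4886, -0.2317, 0.1109]
tool_rot: [0.999, 0.042, 0.001, 0.002]
ft_force: [0.6, -0.4, -0.7]
grip_width: 0.0166
yaw now 4.771397998166794 pos [ 0.4886 -0.2317  0.1109]
shift [ 0.0001 -0.0004 -0.0409] rotvec [ 0.2   0.08 -0.47] j6 2.616845654935515
```

View pics/w10v.png

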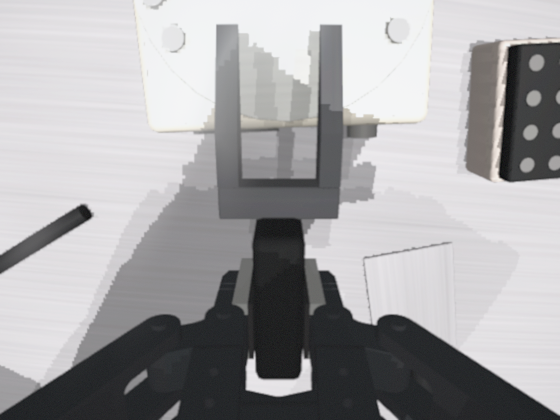

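I've now used my 12 views, so from here on I work from numbers. The last picture shows the wedge centred in the jaws, with tips at about (227,25) and (331,25) and the block at rows 185–217, pointing over the mixer's front rim. I'll compute its pose in hand.

Run:
```python
from h import *
import pickle
m=pickle.load(open("w10.pkl","rb"));g=cv2.cvtColor(cv2.imread("pics/w10.png"),cv2.COLOR_BGR2GRAY).astype(int)
o=bot.get_obs();z0=o["eef_pos"][2]-.0156;R=Ro.from_quat(o["tool_rot"]).as_matrix()
def tl(p): return np.round(R.T@(p-o["eef_pos"]),4)
for v in(30,60,120,160):
    print(v,g[v,205:250:3],g[v,310:350:3])
for n,u,v,z in(("tipLo",216,25,.002),("tipLi",238,25,.002),("tipRi",320,25,.002),("tipRo",342,25,.002),("blkL",219,217,.015),("blkR",338,217,.015),("gapL",241,181,.015),("gapR",317,181,.015)):
    print(n,tl(onz(m,u,v,z0+z)))
```

```text
30 [237 237 237 237  97 103 108 112 116 121 125 179 234 234 234] [207 233 233 177  99  94  90  87  85  83  80 235 237 237]
60 [238 237 236 226 118 125 124 114 117 110 109 117 174 173 174] [203 166 166  83  85  83  82  80  79  82  77 234 237 237]
120 [233 188 185 146  98  96  94  92  90  89  87  73 154 171 170] [162 160 138  19  48  49  50  48  47  50  50 106 133 133]
160 [134 134 133 134  69  71  71  71  69  69  68  54  68 102 101] [111 110  48  26  46  46  46  46  47  47  48 111 112 115]
tipLo [ 0.0993 -0.0236  0.0137]
tipLi [ 0.0992 -0.0155  0.0137]
tipRi [0.0992 0.0144 0.0138]
tipRo [0.0993 0.0225 0.0138]
blkL [ 0.0296 -0.0235  0.0006]
blkR [0.0296 0.0221 0.0007]
gapL [ 0.0438 -0.0146  0.0006]
gapR [0.0438 0.0136 0.0007]
```

```bash
python3 -m jog '[[[0,-0.001,-0.02,0,0,0,240],[0,-0.001,-0.035,0,0,0,240],[0,-0.001,-0.041,0,0,0,240],[0,-0.001,-0.041,0,0,0,240],[0,-0.001,-0.041,0,0,0,240]]]'
python3 -m jog '[[[0,0,-0.003,0,0,0,240],[0,0,-0.005,0,0,0,240],[0,0,-0.006,0,0,0,240],[0,0,-0.006,0,0,0,240]]]'
python3 -m jog '[[[0,0,-0.001,0,0,0,240],[0,0,-0.001,0,0,0,240],[0,0,-0.001,0,0,0,240]]]'
python3 -m jog '[[[0,0,-0.001,0,0,0,240],[0,0,-0.001,0,0,0,240],[0,0,-0.001,0,0,0,240]]]'
```

```text
clock: 20.33
eef_pos: [0.4888, -0.2327, 0.0703]
tool_rot: [0.999, 0.041, 0.001, 0.002]
ft_force: [-0.3, -0.1, -1.4]
grip_width: 0.017
clock: 20.67
eef_pos: [0.4889, -0.2327, 0.0643]
tool_rot: [0.999, 0.041, 0.001, 0.002]
ft_force: [0.5, -0.5, -1.7]
grip_width: 0.017
clock: 20.92
eef_pos: [0.4888, -0.2327, 0.0632]
tool_rot: [0.999, 0.041, 0.001, 0.002]
ft_force: [-0.9, 0.2, -1.2]
grip_width: 0.0169
clock: 21.17
eef_pos: [0.4888, -0.2326, 0.0621]
tool_rot: [0.999, 0.041, 0.001, 0.002]
ft_force: [-1.5, 0.7, -1.4]
grip_width: 0.0169
```

```bash
python3 -m jog '[[[0,0,-0.0007,0,0,0,240],[0,0,-0.0007,0,0,0,240],[0,0,-0.0007,0,0,0,240]]]'
python3 -m jog '[[[0,0,-0.0007,0,0,0,240],[0,0,-0.0007,0,0,0,240],[0,0,-0.0007,0,0,0,240]]]'
```

```text
clock: 21.42
eef_pos: [0.4889, -0.2327, 0.0615]
tool_rot: [0.999, 0.041, 0.001, 0.002]
ft_force: [0.6, -0.7, -1.0]
grip_width: 0.0171
clock: 21.67
eef_pos: [0.4892, -0.2328, 0.0612]
tool_rot: [0.999, 0.041, 0.001, 0.002]
ft_force: [-0.4, -0.2, 2.0]
grip_width: 0.017
```

Contact with the plate is at TCP z ≈ 0.0613. I'll advance along the plate to just before the clip and check the alignment with the wrist camera.

```bash
python3 -m jog '[[[0.005,0.0004,0.0003,0,0,0,240],[0.01,0.0008,0.0003,0,0,0,240],[0.015,0.0012,0.0003,0,0,0,240],[0.02,0.0016,0.0003,0,0,0,240],[0.02,0.0016,0.0003,0,0,0,240],[0.02,0.0016,0.0003,0,0,0,240]]]'
python3 - <<'E'
from h import *
import pickle
m=bot.camera_model("wrist");b=bot.camera("wrist");cv2.imwrite("pics/w11.png",b);pickle.dump(m,open("w11.pkl","wb"))
print(proj(m,[.6233,-.2220,.080]),proj(m,[.6233,-.2220,.050]),proj(m,[.6113,-.2230,.050]))
g=cv2.cvtColor(b,cv2.COLOR_BGR2GRAY)
for v in(0,4,8,12,16,20):print(v,g[v,200:360:4])
E
```

```text
clock: 22.17
eef_pos: [0.51, -0.2311, 0.0613]
tool_rot: [0.999, 0.041, 0.002, 0.002]
ft_force: [0.7, 0.5, 3.7]
grip_width: 0.017
[281.92561539 -47.50780676] [280.80682018 -18.88960078] [280.80553575  17.5397267 ]
0 [233 185  27  30  68  82  83  95  97  81  79 188 124 128  75 164 166 103
 180 164 106 128 165 106  85  89  95  60 217 216 102 101  97  94  90  89
  79  28  22  20]
4 [233 228 110  85  84  85  85  97  98  96 101 101 101 101 103 104 105 107
 107 106 106 105 106 105 105 105 106 105 104 101 100  99  90  94  89  90
  74  25  19 114]
8 [233 228 117  94  87  88  89 100 100  69  67  68  69  72  75  79  80  83
  85  84  85  87  88  90  92  94  95  96  95  94  94  91  83  95  89  90
  74  77  82 227]
12 [234 231 120  96  97 100 102 103 104  98  56  58  61  63  66  69  69  70
  70  67  67  67  69  70  71  72  71  68  65  60  55  49  97  97  96  94
  92  91  88 226]
16 [234 234 162  66  69  70  67  74  76  76  68  70  75  88  88  86  88  77
  84  76  78  73  75  74  76  77  76  71  67  63  57  69  88  88  92  92
  90  91  90 230]
20 [234 234 231 229 229 228 228 223 183 160 143 126 127 205 206 207 208 186
 124 146 174 154 131 149 167 168 162 127 125 140 124 123 222 213 211 210
 202 227 228 235]
```

```bash
python3 -m jog '[[[0.003,-0.0002,0.0005,0,0,0,240],[0.006,-0.0002,0.0005,0,0,0,240],[0.009,0.0001,0.0005,0,0,0,240],[0.012,0.0004,0.0005,0,0,0,240],[0.015,0.0007,0.0005,0,0,0,240],[0.018,0.001,0.0005,0,0,0,240],[0.02,0.0011,0.0005,0,0,0,240],[0.02,0.0011,0.0005,0,0,0,240]]]'
python3 -m jog '[[[0.003,0.0002,0,0,0,0,240],[0.006,0.0005,0,0,0,0,240],[0.009,0.0007,0,0,0,0,240],[0.012,0.001,0,0,0,0,240],[0.015,0.0012,0,0,0,0,240],[0.015,0.0012,0,0,0,0,240]]]'
python3 - <<'E'
from h import *
import pickle
m=bot.camera_model("wrist");b=bot.camera("wrist");cv2.imwrite("pics/w12x.png",b);pickle.dump(m,open("w12x.pkl","wb"))
go([.5702,-.2262,.0613],4.5)
print(proj(m,[.6233,-.2220,.080]))
E
```

```text
clock: 22.88
eef_pos: [0.5294, -0.2299, 0.0615]
tool_rot: [0.999, 0.041, 0.001, 0.002]
ft_force: [0.4, 0.2, 3.0]
grip_width: 0.017
clock: 23.38
eef_pos: [0.5435, -0.2288, 0.0616]
tool_rot: [0.999, 0.041, 0.0, 0.002]
ft_force: [-2.3, -0.8, 5.1]
grip_width: 0.0167
yaw now 4.649457669953782 pos [ 0.5435 -0.2288  0.0616]
shift [ 0.0267  0.0026 -0.0003] rotvec [ 0.21  0.06 -0.15] j6 2.663546595709412
[280.05507091  78.37297445]
```

```bash
python3 -m jog '[[[0.003,0.0002,0,0,0,0,240],[0.006,0.0005,0,0,0,0,240],[0.009,0.0008,0,0,0,0,240],[0.012,0.001,0,0,0,0,240],[0.012,0.001,0,0,0,0,240]]]'
python3 -m jog '[[[0.003,0.0002,0,0,0,0,240],[0.006,0.0005,0,0,0,0,240],[0.009,0.0008,0,0,0,0,240],[0.012,0.001,0,0,0,0,240],[0.012,0.001,0,0,0,0,240]]]'
python3 -m jog '[[[0.001,0.0001,0,0,0,0,240],[0.002,0.0002,0,0,0,0,240],[0.002,0.0002,0,0,0,0,240]]]'
```

```text
clock: 23.85
eef_pos: [0.5567, -0.2278, 0.0616]
tool_rot: [0.999, 0.041, 0.001, 0.002]
ft_force: [-0.0, -0.1, 4.1]
grip_width: 0.0171
clock: 24.27
eef_pos: [0.5686, -0.2267, 0.0617]
tool_rot: [0.999, 0.041, 0.001, 0.002]
ft_force: [0.8, -0.2, 4.9]
grip_width: 0.0177
clock: 24.52
eef_pos: [0.5689, -0.2267, 0.0617]
tool_rot: [0.999, 0.04, -0.0, 0.002]
ft_force: [-3.9, -0.0, 7.0]
grip_width: 0.0169
```

Run:
```python
from h import *
import pickle
m=bot.camera_model("wrist");b=bot.camera("wrist");cv2.imwrite("pics/w13.png",b)
g=cv2.cvtColor(b,cv2.COLOR_BGR2GRAY).astype(int)
def P(z,x,y,):
    e=np.array([np.cos(np.radians(4.5)),np.sin(np.radians(4.5))]);n=np.array([-e[1],e[0]]);q=np.array([.6233,-.2220])+x*e+y*n
    return np.round(proj(m,[*q,z])).astype(int)
print("rod",P(.080,0,0))
for z,zz,w in((.066,"seat",.050),(.077,"up",.061)):print(zz,"ear tops",[P(z,x,y) for x,y in((8,26),(8,-26),(-8,26),(-8,-26))],"front bottom wing",P(w,-12,26),P(w,-12,-26))
for v in range(50,190,8):
    r=g[v,170:390];d=np.nonzero(np.abs(np.diff(r))>25)[0]+170;print(v,d)
```

```text
rod [280 163]
seat ear tops [array([-29763,  -8653]), array([ 40801, -11638]), array([28390, -7973]), array([-21086,  -6066])] front bottom wing [ 8067 -3198] [-6027 -2570]
up ear tops [array([-29340,  -8525]), array([ 40188, -11453]), array([28785, -8092]), array([-21368,  -6151])] front bottom wing [ 8149 -3235] [-6092 -2599]
50 [214 215 317 318 319 341 342]
58 [214 215 238 265 317 318 341 342]
66 [212 213 214 238 270 316 317 318 341 342]
74 [212 213 239 315 316 317 318 341 342]
82 [208 214 239 288 289 314 315 316 317 318 341 342]
90 [202 214 239 303 316 317 318 341 342]
98 [197 214 239 312 313 316 317 318 341 342]
106 [192 214 239 316 317 341 342]
114 [192 213 214 316 317 341 342 351]
122 [187 207 342 360]
130 [182 355 356 383]
138 [181 182 199 358 359 381 382 387]
146 [177 199 200 362 363]
154 [172 199 200 361 362]
162 [172 199 200 310 360 361]
170 [199 200 304 359 360]
178 [199 200 358 359]
186 [216 217 357 358]
```

Run:
```python
from h import *
m=bot.camera_model("wrist");b=cv2.imread("pics/w13.png")
g=cv2.cvtColor(b,cv2.COLOR_BGR2GRAY).astype(int)
e=np.array([np.cos(np.radians(4.5)),np.sin(np.radians(4.5))]);n=np.array([-e[1],e[0]])
def P(z,x,y):
    q=np.array([.6233,-.2220])+x/1e3*e+y/1e3*n
    return list(np.round(proj(m,[*q,z])).astype(int))
print("rod",P(.080,0,0))
for z,zz,w in((.066,"seat",.050),(.077,"up",.061)):print(zz,"ears",[P(z,x,y) for x,y in((8,26),(8,-26),(-8,26),(-8,-26))],"wing",P(w+.003,-12,26),P(w+.003,-12,-26),P(w+.003,12,26))
for u in(205,220,280,340,352):
    c=g[60:260,u];d=np.nonzero(np.abs(np.diff(c))>20)[0]+60;print(u,d)
for z in(.066,.077):
    a,c=onz(m,199.5,150,z),onz(m,362,150,z);print(z,np.linalg.norm(a-c),(a+c)/2)
```

```text
rod [np.int64(280), np.int64(163)]
seat ears [[np.int64(204), np.int64(132)], [np.int64(355), np.int64(132)], [np.int64(207), np.int64(177)], [np.int64(352), np.int64(177)]] wing [np.int64(213), np.int64(179)] [np.int64(345), np.int64(179)] [np.int64(210), np.int64(117)]
up ears [[np.int64(198), np.int64(136)], [np.int64(362), np.int64(136)], [np.int64(201), np.int64(185)], [np.int64(359), np.int64(185)]] wing [np.int64(208), np.int64(186)] [np.int64(351), np.int64(187)] [np.int64(205), np.int64(120)]
205 [ 84 129 130 180 181 182]
220 [217 218]
280 [ 79  80 113 118 119 184 185 186]
340 [188 189]
352 [117 118 122 123 187 188 189 256]
0.066 0.05690063926523328 [ 0.62507646 -0.22226754  0.066     ]
0.077 0.0521101438534355 [ 0.62690378 -0.22200494  0.077     ]
```

The ear width fits z = 0.077 (52.1 mm, against 56.9 mm if it were still seated), so the clip is raised 11 mm. I'll release the wedge and go up and over the clip.

```bash
python3 -m jog '[[[-0.0005,0,0,0,0,0,200],[-0.0005,0,0,0,0,0,160],[-0.0005,0,0,0,0,0,150],[-0.0005,0,0,0,0,0,150],[-0.0005,0,0.02,0,0,0,150],[-0.0005,0,0.05,0,0,0,150],[0,0,0.075,0,0,0,100],[0,0,0.075,0,0,0,40],[0,0,0.075,0,0,0,40]]]'
python3 - <<'E'
from h import *
b=bot.camera("wrist");m=bot.camera_model("wrist");cv2.imwrite("pics/w14.png",b)
g=cv2.cvtColor(b,cv2.COLOR_BGR2GRAY).astype(int)
go([.6233,-.2220,.100],4.5)
for p in([.6233,-.2220,.080],[.6233,-.2220,.061]):print(proj(m,p))
u,v=proj(m,[.6233,-.2220,.077]).astype(int)
for w in range(v-30,v+31,6):print(w,np.nonzero(np.abs(np.diff(g[w,u-110:u+110]))>25)[0]+u-110)
E
```

```text
clock: 25.32
eef_pos: [0.5712, -0.227, 0.1384]
tool_rot: [0.999, 0.041, 0.003, 0.003]
ft_force: [0.4, -0.1, -0.9]
grip_width: 0.0703
yaw now 4.658656097341386 pos [ 0.5701 -0.2266  0.1367]
shift [ 0.0532  0.0046 -0.0367] rotvec [ 0.22  0.16 -0.16] j6 2.6831779798763034
[278.85701142 135.78379014]
[278.67648826 131.40747218]
105 [215 234 235 301 302 317 318 335 372 373 375 376]
111 [176 178 179 212 231 301 317 318 347 351 352 361 371 372 374 375]
117 [179 181 182 208 325 326 378]
123 [179 208 227 298 325 326 375]
129 [205 227 328 374 375]
135 [201 227 327 328 373 374]
141 [227 327 375 376]
147 [182 227 326 327 368 372 374]
153 [182 183 185 194 230 326 327 364 374]
159 [191 236 316 363]
165 [191 235 236 315 316 359 360]
```

```bash
python3 - <<'E'
from h import *
m=bot.camera_model("wrist")
for z in(.066,.077):
    a,c=onz(m,227.5,135,z),onz(m,328,135,z);print(z,np.linalg.norm(a-c),(a+c)/2)
E
python3 -m jog '[[[0.02,0.002,0,0,0,0,30],[0.04,0.0035,0,0,0,0,30],[0.0535,0.005,0,0,0,0,30],[0.0535,0.005,-0.03,0,0,0,30],[0.0535,0.005,-0.037,0,0,0,30],[0.0535,0.005,-0.037,0,0,0,30],[0.0535,0.005,-0.037,0,0,0,30]]]'
python3 -c "
from h import *
go([.6233,-.2222,.063],4.5);print(bot.get_obs()['ft_force'])"
```

```text
0.066 0.054722682996966525 [ 0.62194891 -0.22159337  0.066     ]
0.077 0.05180013126222425 [ 0.62331937 -0.22145451  0.077     ]
clock: 25.95
eef_pos: [0.6214, -0.2211, 0.0975]
tool_rot: [0.999, 0.04, -0.001, 0.001]
ft_force: [0.1, -0.3, 0.1]
grip_width: 0.0752
yaw now 4.641797552839101 pos [ 0.6214 -0.2211  0.0975]
shift [ 0.0019 -0.0011 -0.0345] rotvec [ 0.11 -0.17 -0.14] j6 2.720012209746729
[ 0.11722661 -0.3351284   0.07778836]
```

The clip is still up (51.8 mm wide at z = 0.077) and centred on the rod. I'll descend over the ears.

```bash
python3 -m jog '[[[0.0018,-0.0007,-0.01,0,0,0,30],[0.0018,-0.0007,-0.02,0,0,0,30],[0.0018,-0.0007,-0.028,0,0,0,30],[0.0018,-0.0007,-0.034,0,0,0,30],[0.0018,-0.0007,-0.034,0,0,0,30],[0.0018,-0.0007,-0.034,0,0,0,30]]]'
python3 -m jog '[[[0,0,0,0,0,0,60],[0,0,0,0,0,0,80],[0,0,0,0,0,0,100],[0,0,0,0,0,0,130],[0,0,0,0,0,0,160],[0,0,0,0,0,0,160],[0,0,0,0,0,0,160]]]'
```

```text
clock: 26.45
eef_pos: [0.6246, -0.2221, 0.0649]
tool_rot: [0.999, 0.041, 0.0, 0.002]
ft_force: [-0.6, -0.2, 0.7]
grip_width: 0.075
clock: 27.03
eef_pos: [0.6257, -0.2226, 0.0667]
tool_rot: [0.999, 0.041, 0.002, 0.002]
ft_force: [-1.1, -0.4, 6.2]
grip_width: 0.0507
```

```bash
python3 -m jog '[[[0,0,0.004,0,0,0,180],[0,0,0.008,0,0,0,180],[0,0,0.014,0,0,0,180],[0,0,0.02,0,0,0,180],[0,0,0.03,0,0,0,180],[0,0,0.04,0,0,0,180],[0,0,0.06,0,0,0,180],[0,0,0.08,0,0,0,180],[0,0,0.08,0,0,0,180],[0,0,0.08,0,0,0,180]]]'
python3 - <<'E'
from h import *
import pickle
m=bot.camera_model("wrist");b=bot.camera("wrist");cv2.imwrite("pics/w15.png",b)
g=cv2.cvtColor(b,cv2.COLOR_BGR2GRAY).astype(int);o=bot.get_obs()["eef_pos"]
# clip in hand expected near grasp point
print(proj(m,o+[0,0,.011]))
u,v=proj(m,o+[0,0,.011]).astype(int)
for w in range(v-40,min(v+41,419),10):print(w,g[w,u-110:u+110:8])
print("rod on plate at",proj(m,[.6233,-.222,.08]))
go([.658,.037,.15],4.5)
# tray contour from top view: bright square
mt=bot.camera_model("top");t=cv2.cvtColor(bot.camera("top"),cv2.COLOR_BGR2GRAY);cv2.imwrite("pics/top2.png",t)
E
```

```text
clock: 27.87
eef_pos: [0.6261, -0.2226, 0.1479]
tool_rot: [0.999, 0.041, 0.003, 0.003]
ft_force: [0.0, 0.8, -2.3]
grip_width: 0.0507
[279.2511708  300.60744838]
260 [ 90 125 107 201 197  85  31  30  28  25  21  21  18  19  18  17  54 133
 140 155 190 204 210 209 201 221 229 206]
270 [ 88 117 127 115  56  14  18  26  26  20  19  19  19  20  18  18  17  17
  18  24  25  25   8  55  98 229 229 199]
280 [ 87  79  12  55  54   8  18  25  24  26  25  27  27  25  25  26  26  26
  26  25  26  15   6  47  56   9  19 177]
290 [ 87  11  18  52  23   6  23  25  23  24  99  37   6  11   9   9 205 224
  22  24  25  16  17   8  52  53  11 144]
300 [11 11 53 55  7  8 24 25 25 26 27 24 24  9 13 20 24 26 26 25 24 15 12  8
 51 53 11 11]
310 [10 14 76 58  7  8 23 64 51 28 19 20 17 17 18 19 17 18 24 25 24 15  9  6
 10 70 39  8]
320 [ 14  12   8  41   5   6  61 111 113  24  17  18  18  19  19  18  19  17
  60 192 193  27   6   6  13  19  10  14]
330 [ 12  11  10   7   7   6 114 114 115  77  62  52  23  25  25  24  24  23
  21 200 197 182  46   8  11   9  10  10]
340 [ 11  10  11   9   9  35 111 111 113 115 116 196   6  10  22  25 196 196
 197 191 182 181 181   6   9   9   9   9]
rod on plate at [277.56605148 231.30349464]
yaw now 4.656436797511141 pos [ 0.6252 -0.2222  0.1462]
shift [0.0328 0.2592 0.0038] rotvec [ 0.22  0.17 -0.16] j6 2.7199542856794285
```

The clip is in the jaws and clear of the rod. Before placing it, I'll cross-check the tray position from the two fixed views.

Run:
```python
from h import *
mt=bot.camera_model("top");ms=bot.camera_model("scene")
C=[(211,163),(258,160),(260,205),(213,208)];S=[(308,318),(263,288),(298,250),(338,272)]
Ps=np.array([onz(ms,*p,.014)[:2] for p in S]);Pt=np.array([onz(mt,*p,.014)[:2] for p in C]);print(Ps.round(3),Ps.mean(0),Pt.mean(0))
for p in C:
    r=[tri([ray(mt,*p),ray(ms,*q)]) for q in S];k=min(r,key=lambda x:x[1][0]);print(np.round(k[0],3),np.round(k[1][0],4))
o=bot.get_obs();print(o["grip_width"],o["joint_pos"])
```

```text
[[ 0.724  0.093]
 [ 0.717 -0.014]
 [ 0.608  0.005]
 [ 0.61   0.1  ]] [0.66461287 0.04585021] [0.65839615 0.03619077]
[0.721 0.094 0.007] 0.0019
[ 0.716 -0.02   0.005] 0.0045
[ 0.601 -0.01  -0.011] 0.0101
[0.604 0.098 0.001] 0.0006
0.050691702798388714 [-3.40354072e-01  6.13863470e-01  3.29943099e-01  1.28500965e+00
 -2.63662117e-03  2.71997321e+00]
```

```bash
python3 -m jog '[[[0,0.03,0,0,0,0,180],[0.005,0.065,0,0,0,4,180],[0.01,0.1,0,0,0,8,180],[0.015,0.135,0,0,0,12,180],[0.02,0.17,0,0,0,16,180],[0.025,0.205,0,0,0,20,180],[0.03,0.235,0,0,0,20,180],[0.033,0.259,0,0,0,20,180],[0.033,0.259,-0.02,0,0,20,180],[0.033,0.259,-0.05,0,0,20,180]]]'
python3 -c "
from h import *
go([.658,.037,.0130],24.5);print(bot.get_obs()['grip_width'])
m=bot.camera_model('wrist');b=bot.camera('wrist');cv2.imwrite('pics/w16.png',b)
for p in ([.719,.094,.014],[.716,-.022,.014],[.601,-.018,.014],[.603,.096,.014]): print(proj(m,p))
g=cv2.cvtColor(b,cv2.COLOR_BGR2GRAY);k=(g>150).astype('uint8')
"
```

```text
clock: 28.8
eef_pos: [0.6601, 0.0393, 0.0973]
tool_rot: [0.977, 0.215, 0.004, 0.002]
ft_force: [0.6, -0.8, 0.3]
grip_width: 0.0505
yaw now 24.865383064158642 pos [0.6601 0.0393 0.0973]
shift [-0.0021 -0.0023 -0.0843] rotvec [ 0.13  0.5  -0.36] j6 2.7684110573227656
0.050459783701051954
[234.4829976   89.86204175]
[409.96282543 179.28940607]
[318.43803258 325.51040823]
[161.56875428 259.72825248]
```

```bash
python3 -m jog '[[[-0.002,-0.002,-0.03,0,0,0,180],[-0.002,-0.002,-0.055,0,0,0,180],[-0.002,-0.002,-0.072,0,0,0,180],[-0.002,-0.002,-0.08,0,0,0,180],[-0.002,-0.002,-0.083,0,0,0,180],[-0.002,-0.002,-0.083,0,0,0,180],[-0.002,-0.002,-0.083,0,0,0,180]]]'
```

```text
clock: 29.43
eef_pos: [0.6568, 0.0346, 0.0135]
tool_rot: [0.977, 0.213, 0.002, 0.002]
ft_force: [-0.4, -0.3, 0.1]
grip_width: 0.0502
```

```bash
python3 -m jog '[[[0,0,-0.0015,0,0,0,180],[0,0,-0.0025,0,0,0,180],[0,0,-0.0025,0,0,0,180]]]'
python3 -m jog '[[[0,0,0,0,0,0,130],[0,0,0,0,0,0,90],[0,0,0,0,0,0,70],[0,0,0,0,0,0,65],[0,0,0,0,0,0,65],[0,0,0.02,0,0,0,65],[0,0,0.05,0,0,0,65],[-0.02,0,0.09,0,0,0,65],[-0.06,0,0.13,0,0,0,65],[-0.06,0,0.13,0,0,0,65]]]'
python3 - <<'E'
from h import *
import pickle
o=bot.get_obs();print(o["eef_pos"],o["grip_width"])
m=bot.camera_model("wrist");b=bot.camera("wrist");cv2.imwrite("pics/w17.png",b)
g=cv2.cvtColor(b,cv2.COLOR_BGR2GRAY)
def dark(m,g,ctr,z,r,th):
    u,v=proj(m,[*ctr,z]);H,W=g.shape
    yy,xx=np.mgrid[:H,:W];k=((g<th)&(np.hypot(xx-u,yy-v)<r)).astype(np.uint8)
    n,l,s,c=cv2.connectedComponentsWithStats(k)
    if n<2:return None
    i=1+np.argmax(s[1:,4]);cs=cv2.findContours((l==i).astype(np.uint8),0,1)[0][0];q=cv2.minAreaRect(cs)
    return s[i],q,[np.round(onz(m,*p,z)[:2],4) for p in cv2.boxPoints(q)],np.round(onz(m,*q[0],z)[:2],4)
print("wrist clip",dark(m,g,(.657,.035),.015,70,100))
mt=bot.camera_model("top");t=bot.camera("top");cv2.imwrite("pics/top3.png",t);gt=cv2.cvtColor(t,cv2.COLOR_BGR2GRAY)
print("top clip",dark(mt,gt,(.657,.035),.015,17,90))
print("top wedge",dark(mt,gt,(.57,-.226),.07,30,90))
E
```

```text
clock: 29.68
eef_pos: [0.6567, 0.0348, 0.0109]
tool_rot: [0.977, 0.213, 0.002, 0.002]
ft_force: [0.6, 0.2, -0.3]
grip_width: 0.0506
clock: 30.52
eef_pos: [0.5959, 0.0349, 0.1447]
tool_rot: [0.977, 0.214, 0.004, 0.002]
ft_force: [1.4, 0.2, 0.8]
grip_width: 0.0638
[0.5959227  0.03486241 0.1447248 ] 0.06378884293681443
wrist clip (array([ 276,  105,   77,   39, 2060], dtype=int32), ((313.91534423828125, 124.02307891845703), (75.93846130371094, 36.332862854003906), 3.1798300743103027), [array([0.633 , 0.0545]), array([0.6562, 0.0636]), array([0.6755, 0.015 ]), array([0.6527, 0.0046])], array([0.6544, 0.0346]))
top clip (array([224, 168,  29,  34, 636], dtype=int32), ((239.71102905273438, 183.1293487548828), (33.48902130126953, 25.82660675048828), 76.50426483154297), [array([0.6967, 0.0644]), array([7.069e-01, 5.000e-04]), array([ 0.6212, -0.0129]), array([0.6114, 0.0499])], array([0.6586, 0.0254]))
top wedge (array([326, 175,  51,  52, 752], dtype=int32), ((347.836181640625, 199.22621154785156), (48.42409133911133, 50.95193862915039), 80.90972137451172), [array([ 0.6362, -0.165 ]), array([ 0.6457, -0.2862]), array([ 0.5301, -0.2887]), array([ 0.5217, -0.1704])], array([ 0.5827, -0.2272]))
```

The clip lies flat in the tray: its outline is 53 × 25 mm, centred at (0.654, 0.035). Next I'll back off and check the wedge.

```bash
python3 -m jog '[[[-0.02,-0.03,0.03,0,0,0,65],[-0.04,-0.07,0.06,0,0,0,65],[-0.06,-0.11,0.06,0,0,0,65],[-0.08,-0.15,0.06,0,0,0,65],[-0.1,-0.19,0.06,0,0,0,65],[-0.11,-0.23,0.06,0,0,0,65],[-0.12,-0.26,0.06,0,0,0,65],[-0.12,-0.26,0.06,0,0,0,65],[-0.12,-0.26,0.06,0,0,0,65]]]'
python3 - <<'E'
from h import *
o=bot.get_obs();print(o["eef_pos"],o["ft_force"],o["clock"])
m=bot.camera_model("wrist");b=bot.camera("wrist");cv2.imwrite("pics/w18.png",b)
g=cv2.cvtColor(b,cv2.COLOR_BGR2GRAY);H,W=g.shape
e=np.array([np.cos(np.radians(4.6)),np.sin(np.radians(4.6))]);n=np.array([-e[1],e[0]]);r=np.array([.6233,-.2220])
print("rod px",proj(m,[*r,.08]),"handle top corners exp",[np.round(proj(m,[*(r+a*e+c*n),.082])) for a,c in((-84,9),(-84,-9),(-24,9),(-24,-9)) for a,c in((a/1e3,c/1e3),)])
q0=proj(m,[*(r-.06*e),.082]);yy,xx=np.mgrid[:H,:W]
for th in(30,45,60):
    k=((g<th)&(np.hypot(xx-q0[0],yy-q0[1])<75)).astype(np.uint8);N,l,s,c=cv2.connectedComponentsWithStats(k)
    i=1+np.argmax(s[1:,4]);q=cv2.minAreaRect(cv2.findContours((l==i).astype(np.uint8),0,1)[0][0])
    P=np.array([onz(m,*p,.082)[:2] for p in cv2.boxPoints(q)]);ctr=P.mean(0)
    print(th,s[i],"sides mm",np.round([np.linalg.norm(P[0]-P[1])*1e3,np.linalg.norm(P[1]-P[2])*1e3],1),"ctr",ctr.round(4),"dist rod",np.linalg.norm(ctr-r))
E
```

```text
clock: 31.37
eef_pos: [0.4749, -0.2289, 0.1987]
tool_rot: [0.978, 0.211, 0.0, 0.002]
ft_force: [-0.5, 0.1, -0.7]
grip_width: 0.0637
[ 0.47494581 -0.22886544  0.19871997] [-0.52729293  0.07289063 -0.73811662] 31.3667
rod px [368.52552186 -14.83901292] handle top corners exp [array([306., 111.]), array([332., 120.]), array([341.,  18.]), array([368.,  29.])]
30 [ 300   24   74   96 1601] sides mm [58.7 27.7] ctr [ 0.5682 -0.2235] dist rod 0.05507589308712038
45 [ 292   23   83   97 2259] sides mm [59.1 33.7] ctr [ 0.5684 -0.221 ] dist rod 0.05489036702620191
60 [ 282   20   94  101 3105] sides mm [59.6 38.9] ctr [ 0.5686 -0.2189] dist rod 0.054830437039701065
```

```bash
python3 -c "
from workcell import bot
print(bot.job_done())"
```

```text
the job is handed in; nothing more can be done
None
```

The job is handed in at about 31 s of the 64 s allowed; no verdict was given, so the results below come from my own measurements. I drew the wedge out by its tines and regripped it by the handle. I then slid it along the plate under the clip, let go, lifted the clip off the rod by its ears and laid it in the tray.

**Last checks**
- **Clip raised:** before release the ears measured 52.1 mm apart at the raised height, against a true 52 mm; at the seated height they would have come out at 56.9 mm. They measured 51.8 mm afterwards, before I gripped the clip.
- **Clip in tray:** its outline is about 53 × 25 mm, lying flat at (0.654, 0.035). That is a few mm from the tray's middle, which I estimated at about (0.658, 0.037).
- **Wedge:** the handle's middle is about 55 mm from the rod. The handle's top shows its true length (about 59 mm of 60) at the height it should have when resting on the plate. I did not measure its tilt directly.

**What went wrong or disagreed**
- Joint 6 ran into its range limit twice while turning, each time tilting the tool. I corrected it by turning the long way round with nothing touched.
- The force I read while pushing was only about 2–4 N, below the stated 8–20 N, but the clip did rise.
- The top camera's dark-area outlines of the clip and wedge were too merged with their surroundings to use. The scene camera put the tray about 10 mm off the top camera's position.
- I had used all 12 picture views before the insertion, so the later checks are numerical only. I did not re-measure the bystanders; no contact with any of them was seen.

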